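# Complete the wooden jigsaw panel and shut its keeper bar

### The job

Finish the wooden jigsaw panel on the bench: fit the two loose pieces into its gap, turned so that they interlock with the panel and with each other and both lie flush with it. Then swing the panel's metal keeper bar across the joint between the two pieces until it meets its stop, so that it holds both down. Leave the glue bottle, tape measure and hammer where they are.

Things in the scene. Friction and masses are not known exactly. Their poses are not given: they have to be found in the camera images.
- panel: Wooden board 184 (x) x 128 mm, 30 mm high, fixed. Origin: centre of its underside, z up. Its gap is centred, 126 mm (x) by 49 mm (y), 22 mm deep (floor 8 mm above the bench), with a slot 13.5 mm deep and 21 mm wide, off centre (y = -0.5 to +20.5 mm), in both end walls (-x and +x). Play: 1.5 mm a side, 3 mm between the pieces. The top beside the gap is flat for 39 mm on +y and -y but for the keeper's pivot.
- two_tab_gap (a point): On the gap's floor, 31.5 mm from the panel's centre towards -x: the two-tabbed piece's origin lies here, its axes parallel to the panel's, when home. Panel's axes.
- notched_gap (a point): On the gap's floor, 31.5 mm from the panel's centre towards +x: the notched piece's origin lies here, its axes parallel to the panel's, when home. Panel's axes.
- two_tab_piece: Loose wooden piece, 45 g, 22 mm thick: rectangle 60 (x) x 46 mm (y), two tabs 13 mm long: one 20 mm wide in the middle of the +x side (enters the other piece's notch), one 18 mm wide off centre on the -x side (y = +1 to +19 mm; enters the slot in the gap's -x end). Long sides plain. Lowest 3 mm of the edges bevelled 45 degrees. Origin: centre of the rectangle's underside, z up.
- notched_piece: Loose wooden piece, 43 g, 22 mm thick: rectangle 60 (x) x 46 mm (y), a notch 24 mm wide, 15 mm deep in the middle of its -x side (takes the other piece's tab), a tab 13 mm long, 18 mm wide off centre on its +x side (y = +1 to +19 mm; enters the slot in the gap's +x end). Long sides plain. Lowest 3 mm of the edges bevelled 45 degrees. Origin: centre of the rectangle's underside, z up.
- keeper (a joint): Keeper bar's angle (rad) about its upright pivot: 0 shut on its stop, pointing along the panel's -y over the joint between the pieces; grows anticlockwise from above (1.57: along the panel's +x) up to 2.8. Starts open. Stays where left; pushing the post takes about 1 N. The aluminium bar is 18 mm wide, 10 thick, reaches 73 mm from the pivot.
- keeper_pivot (a point): Top of the keeper bar at its pivot, 52 mm from the panel's centre towards its +y side, 42 mm above the bench. Fixed to the panel, same axes.
- keeper_post (a point): Top centre of the upright steel post (12 mm diameter, from 42 to 70 mm above the bench) near the keeper bar's free end, 62 mm from the pivot; push it to swing the bar. The bar sweeps 2 mm above the panel's top, so a piece that is not flush stops it.
- glue: Bystander: white glue bottle, 56 mm diameter, 150 mm tall, upright. Origin: centre of its base.
- tape_measure: Bystander: black tape measure, 70 x 40 x 62 mm. Origin: centre of its underside.
- hammer: Bystander: a hammer lying on the bench, about 0.3 m long along its x. Origin: centre of its underside.
Not all that is in view belongs to the job. What is shaped like the notched_piece but green or orange is not meant.

How it is judged:
By the outcome, as a careful person would: the job done as asked, in the order asked, and still so for the second after the job is handed in, with the robot touching nothing.
It also fails if it takes over 72 s, if anything falls off the work surface, if the arm or the gripper's body presses on something with over 40 N, if the wrist force passes 120 N, or if a joint passes its speed limit or range.

### The arm

A 6-joint arm with a two-finger parallel gripper is mounted at the origin on the work surface. World frame = base frame: x ahead of the robot, y to its left, z up, the work surface at z = 0. Lengths are in mm, angles in rad, forces in N, time in s.
With the tool pointing down it reaches from about 325 to 900 mm from the base axis. Payload 6.1 kg.
Tool frame: the origin (TCP) lies on the centre line of the jaws, within the pads' length; the fingertips stand 17 mm ahead of it and the grasp point (between the pads) lies 2 mm behind it; z points along the fingers, y is the line along which they close (so a half turn about z gives the same grasp; the last joint's range is limited). The gripper opens to 87 mm and grips with 3 to 60 N. Pads are 19 mm wide; open, the fingers measure 117 mm over their backs; the gripper's body (75 mm by 190 mm) begins 51 mm behind the grasp point.
Start: joints at [-1.232, 0.22, 1.526, -0, 1.395, -0.126], TCP at [280.145, -558.69, 239.538] pointing down, gripper open.
Joint ranges: [-2.98, 2.98], [-0.91, 2.08], [0.09, 2.57], [-1.24, 4.39], [0.2, 2.65], [-2.68, 2.68]. Speed limits (rad/s): [2.57, 2.57, 3.01, 3.14, 3.14, 3.14].

### API

Orientations are given as a 3x3 rotation matrix whose columns are the frame's x, y, z axes.
In Python, from plant import r gives the robot as it stands. The module is installed in compiled form; this text tells all that it offers.
- The arm moves only by the tool jog_arm, never from a script. Its argument "targets" is a list of rows, each a list of 3 entries, a list of its own where there are three numbers: the turn, a rotation vector about the world's x, y, z in rad, then the shift along the world's x, y, z in mm, then the opening, from 0 (shut) to 1 (fully open). A call has 1 to 10 rows; each row is the pose to reach, as a shift and turn from the pose commanded when the call began; what a row does not reach only later rows make up. A row lasts 1/10 s, in which the tool goes at most 50 mm and 8.59 degrees, less where a joint would pass 70% of its speed; a pose out of reach is approached as far as the arm can. A call with a gripper value outside its range is refused whole. The fingers move at their own pace and stop on an object; the grip force is fixed at half the most. Time passes only in rows, so rows that repeat a pose let the fingers close. It gives the time, the measured TCP pose, the force, the opening and the grip force at its end, in the units of the state.
- r.get_state(): the state, without advancing time (a new reading comes with each control period).
- r.camera(name): name is "side" or "top" or "wrist"; returns a dict with "pixels" (384x512x3 uint8, blue, green, red), "camera_matrix" (3x3 intrinsics, pixels), "camera_from_world" (4x4, takes a point from world to camera coordinates). Camera axes: x right, y down, z forward; pixel columns grow to the right and rows downward; lengths in mm; the calibration is good to about 2 mm. A picture is of the moment at which its call begins. There is no depth.
- r.job_done(): hands the job in; it is judged then, once.
The state is a dict: "clock": time; "q": joint angles; "joint_vel": joint speeds; "tau": joint torques, N m; "eef_pos": TCP position; "ee_rot": TCP orientation; "ft_force": force on the tool from outside, world axes, zero at the start; "wrist_torque": the same for the moment, N m; "grip_width": opening from 0.0 (shut) to 1.0 (fully open); "grip_force": force on a finger pad.
Only numpy, scipy, OpenCV 4.12 (cv2) and the standard library are available. Lean on these libraries where they do the work, as an engineer would, in place of code of your own. Each camera call takes 0.05 s, during which the arm holds its last target. There are 200 camera calls.

## Working session

There is one attempt and no reset: what is moved stays moved. The work goes in short steps, Python scripts to look and compute and a tool call to move; the robot and the scene stay as the last step left them, time stands still between calls to the robot, and variables do not carry over. Pictures are saved under pics/ and viewed, at most 10 in all, crops included, and the job is handed in when it is done.

Besides the shell and the picture viewer there is one more tool, called as name([rows], argument=value, ...), one row to a line, values as JSON. jog_arm: Moves the arm, as the interface text tells. Its arguments: {"type":"object","properties":{"targets":{"type":"array","items":{"type":"array"}}},"required":["targets"]}

```bash
mkdir -p pics; cat > h.py <<'E'
import numpy as np, cv2
from plant import r
def snap(n,f):
    c=r.camera(n); cv2.imwrite(f'pics/{f}.png',c['pixels']); np.savez(f'pics/{f}.npz',K=c['camera_matrix'],T=c['camera_from_world']); return c
def w(f,uv,z):
    d=np.load(f'pics/{f}.npz');K,T=d['K'],d['T'];R,t=T[:3,:3],T[:3,3]
    o=-R.T@t; v=R.T@np.linalg.solve(K,[uv[0],uv[1],1]); return o+v*(z-o[2])/v[2]
def px(f,p):
    d=np.load(f'pics/{f}.npz');K,T=d['K'],d['T'];q=K@(T[:3,:3]@np.array(p,float)+T[:3,3]);return q[:2]/q[2]
def big(f,g,x0,y0,x1,y1,s):
    cv2.imwrite(f'pics/{g}.png',cv2.resize(cv2.imread(f'pics/{f}.png')[y0:y1,x0:x1],None,fx=s,fy=s,interpolation=cv2.INTER_CUBIC))
E
python3 - <<'E'
from h import *
a=snap('top','top0')['pixels'];snap('side','side0')
for f in('top0','side0'):
    d=np.load(f'pics/{f}.npz');print(d['K'].round(1).tolist(),(-d['T'][:3,:3].T@d['T'][:3,3]).round())
cv2.imwrite('pics/t.png',cv2.resize(a,(800,600),interpolation=cv2.INTER_CUBIC))
E
```

```text
[[354.8, 0.0, 252.8], [0.0, 354.8, 192.1], [0.0, 0.0, 1.0]] [ 533.    6. 1080.]
[[393.3, 0.0, 255.5], [0.0, 393.3, 188.9], [0.0, 0.0, 1.0]] [ 481. -628.  642.]
```

View pics/t.png

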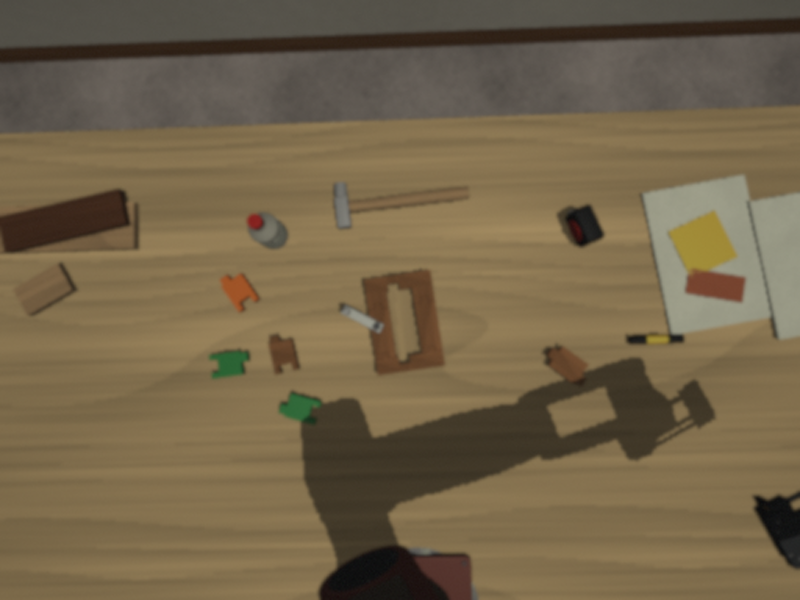

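View pics/side0.png

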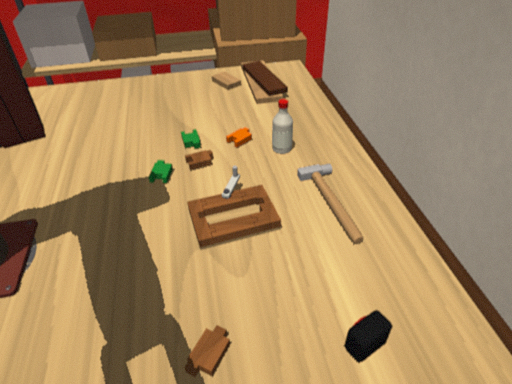

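The top view shows the panel at about (403,322) in the 800-px picture, with the keeper's pivot on its left (world +y) side and the bar open. There are two brown pieces, at (284,353) and (566,364). The look-alikes are green at (230,363) and (300,407), and orange at (239,290). One enlarged crop of these will confirm which is which.

```bash
python3 - <<'E'
from h import *
a=cv2.imread('pics/top0.png')
f=lambda x0,y0,x1,y1,s:cv2.resize(a[y0:y1,x0:x1],None,fx=s,fy=s,interpolation=cv2.INTER_CUBIC)
A=f(160,205,210,255,6);B=f(335,205,385,255,6);C=f(205,160,295,250,6)
C=C[:540];L=np.vstack([A,B])[:540]
L=np.vstack([A[:270],B[:270]])
cv2.imwrite('pics/crop1.png',np.hstack([np.vstack([A[:270],B[:270]]),C[:, :500]]))
E
```

```text
(no output)
```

View pics/crop1.png

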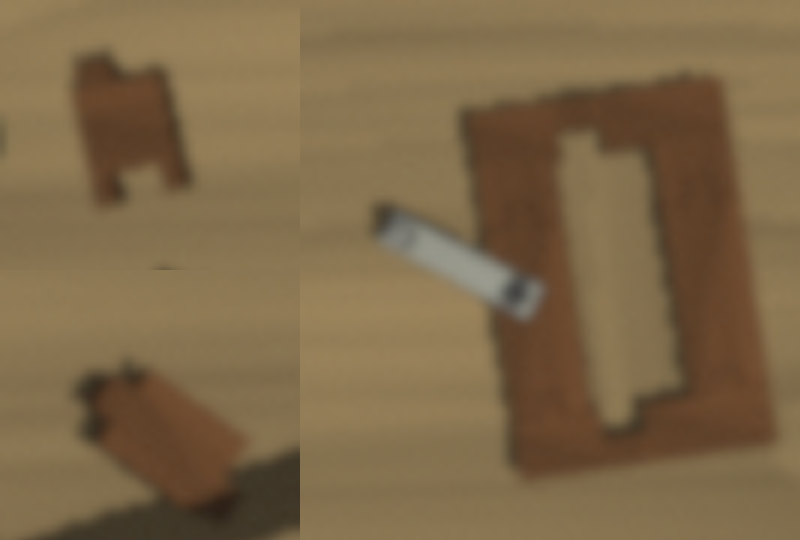

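Piece A at (183,226) is brown, with its notch toward the robot and its off-centre tab on the +y side at the far end. That makes it the notched piece, right way up. The green and orange ones are decoys. Piece B at (362,233) must be the two-tab piece, but its tabs are unclear from here, so I'll look from near.

```bash
python3 - <<'E'
from h import *
c=snap('wrist','w0');d=np.load('pics/w0.npz');T=d['T'];s=r.get_state()
print(s['clock'],s['ee_rot'],s['eef_pos'])
cam=-T[:3,:3].T@T[:3,3];R=np.array(s['ee_rot']);print('K',d['K'][0,0],'cam in tool',R.T@(cam-s['eef_pos']),'\ncam axes in tool',(R.T@T[:3,:3].T).round(3))
C=lambda x,y:(x/6+205,y/6+160)
for n,p,z in[('A',(160+130/6,205+128/6),22),('B',(335+170/6,205+440/6-45),22),('pivot',C(517-300,290),42),('post',C(385-300,215),70)]: print(n,w('top0',p,z).round())
P=[w('top0',C(*p),30)[:2] for p in[(163,112),(420,75),(476,440),(215,475)]];print(np.round(P),np.mean(P,0))
for i in range(4):
    v=P[(i+1)%4]-P[i];print(np.hypot(*v),np.arctan2(v[1],v[0]))
E
```

```text
0.15 [[ 8.93895450e-01  4.48275221e-01 -5.01160483e-04]
 [ 4.48275459e-01 -8.93894318e-01  1.43558774e-03]
 [ 1.95553905e-04 -1.50792330e-03 -9.99998844e-01]] [ 280.02224558 -558.24192084  238.67722482]
K 278.470302562154 cam in tool [  83.60823932   -0.78932188 -143.56592187] 
cam axes in tool [[-0.    -0.955 -0.298]
 [ 1.     0.    -0.001]
 [ 0.001 -0.298  0.955]]
A [491. 241.  22.]
B [ 455. -297.   22.]
pivot [540.  61.  42.]
post [577. 121.  70.]
[[629.  85.]
 [643. -42.]
 [462. -64.]
 [449.  65.]] [545.6938804   11.03931996]
128.5737517402825 -1.4591440703770668
181.75167077836406 -3.0231546200085933
129.22183992914077 1.6749694788247111
180.7819906271512 0.11490946055928644
```

jog_arm([
  [[0,0,0.46],[131,236,-20],1],
  [[0,0,0.46],[131,236,-20],1],
  [[0,0,0.46],[131,236,-20],1],
  [[0,0,0.46],[131,236,-20],1],
  [[0,0,0.46],[131,236,-20],1],
  [[0,0,0.46],[131,236,-20],1],
  [[0,0,0.46],[131,236,-20],1],
  [[0,0,0.46],[131,236,-20],1],
])

```text
clock: 0.95
eef_pos: [411.2, -322.6, 219.5]
ee_rot: [[0.601, 0.799, -0.0], [0.799, -0.601, -0.0], [-0.001, 0.0, -1.0]]
ft_force: [0.5, -0.8, 0.2]
grip_width: 1.001
grip_force: 0.0
```

```bash
python3 - <<'E'
from h import *
snap('wrist','w1');s=r.get_state();print(s['clock'],s['eef_pos'])
big('w1','w1b',0,0,512,384,1.5625)
E
```

```text
1.0 [ 410.9019112  -323.29208368  219.57386271]
```

View pics/w1b.png

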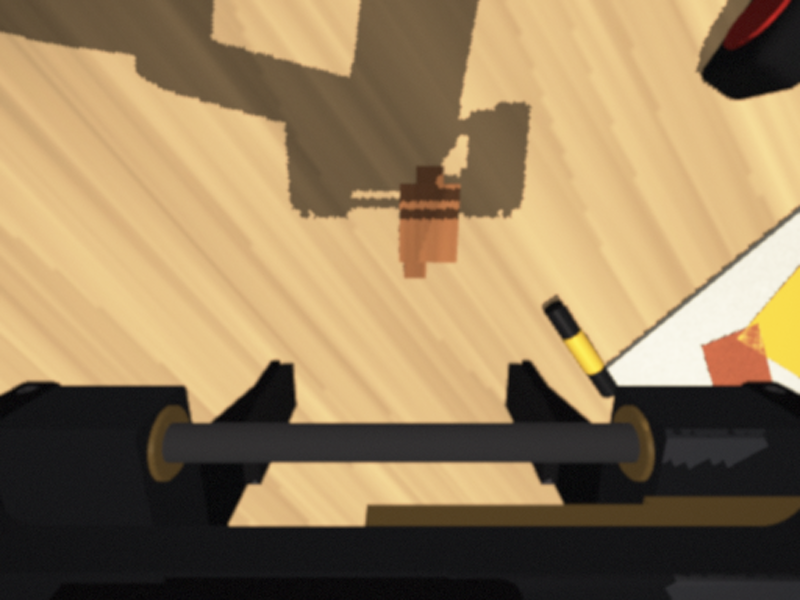

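The two-tab piece lies right way up. Its centred tab is at (428,175), toward tool +x, and its off-centre tab is at (415,270), toward -x on the piece's +y side. I'll look from straight above and closer.

```bash
python3 - <<'E'
from h import *
s=r.get_state();R=np.array(s['ee_rot']);p=w('w1',(274.6,142.7),22);print(p)
t=p[:2]-85*R[:2,0];print('shift',t-s['eef_pos'][:2])
for q in[(400,190),(400,262),(460,185),(457,262)]:print(w('w1',np.array(q)/1.5625,22).round(1))
E
```

```text
[ 457.98035335 -297.0224918    22.        ]
shift [ -4.0847576  -41.60768381]
[ 454.8 -263.9   22. ]
[ 421.7 -307.9   22. ]
[ 493.1 -288.2   22. ]
[ 457.8 -335.1   22. ]
```

jog_arm([
  [[0,0,0],[-4,-42,-95],1],
  [[0,0,0],[-4,-42,-95],1],
  [[0,0,0],[-4,-42,-95],1],
  [[0,0,0],[-4,-42,-95],1],
])

```text
clock: 1.4
eef_pos: [405.6, -365.1, 123.3]
ee_rot: [[0.604, 0.797, -0.002], [0.797, -0.604, 0.003], [0.001, -0.004, -1.0]]
ft_force: [-0.1, -0.4, 0.4]
grip_width: 0.998
grip_force: 0.0
```

```bash
python3 - <<'E'
from h import *
snap('wrist','w2');s=r.get_state();print(s['clock'],s['eef_pos'])
print(px('w2',(458,-297,22)))
big('w2','w2b',190,10,390,160,4)
E
```

```text
1.45 [ 406.84578552 -365.67371041  125.28852503]
[257.47936648 109.69963766]
```

View pics/w2b.png

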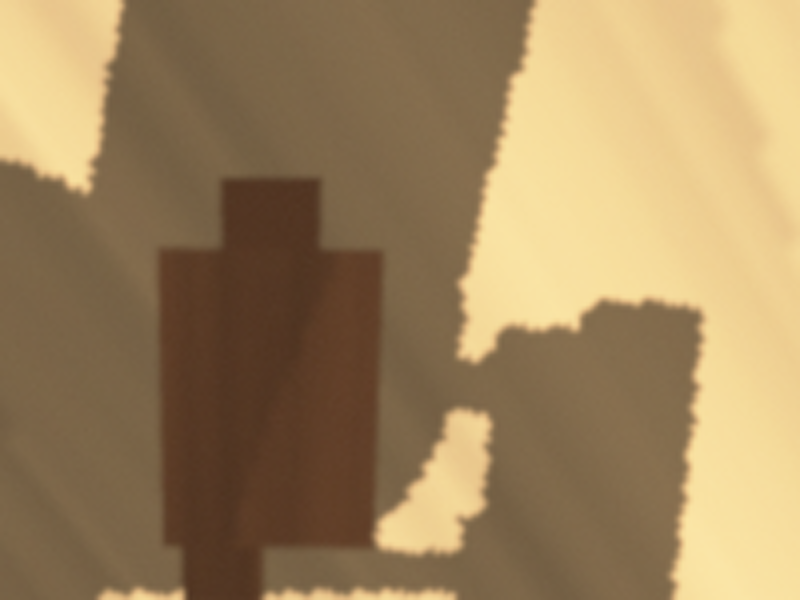

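The two-tab piece's rectangle has crop corners (158,250), (383,250), (376,546) and (165,546). It is square with the tool.

```bash
cat >> h.py <<'E'
def rect(f,corners,z,s,x0,y0):
    P=np.array([w(f,(c[0]/s+x0-.5+.5/s,c[1]/s+y0-.5+.5/s),z)[:2] for c in corners]) # TL TR BR BL in tool view (up=+x)
    c=P.mean(0);ax=(P[0]+P[1]-P[2]-P[3])/2;ay=(P[0]+P[3]-P[1]-P[2])/2
    print('c',c.round(1),'L,W',np.hypot(*ax).round(1),np.hypot(*ay).round(1),'yaw',np.arctan2(ax[1],ax[0]).round(4),(np.arctan2(ay[1],ay[0])-np.pi/2).round(4));return c
E
python3 - <<'E'
from h import *
s=r.get_state();R=np.array(s['ee_rot']);c=rect('w2',[(158,250),(383,250),(376,546),(165,546)],22,4,190,10)
print('tool yaw',np.arctan2(R[1,0],R[0,0]),s['eef_pos'],'d',c-np.array(s['eef_pos'])[:2],'tool',R[:2,:2].T@(c-np.array(s['eef_pos'])[:2]))
E
```

```text
c [ 457.4 -297.4] L,W 59.1 45.7 yaw 0.9231 0.922
tool yaw 0.9228273294322975 [ 406.84578552 -365.67371041  125.28852503] d [50.60209048 68.2782804 ] tool [84.98086117 -0.86498897]
```

```bash
python3 - <<'E'
from h import *
for f,y,p in[('w0',.4647,(280.145,-558.69,239.538)),('w1',.9247,(411.145,-322.69,219.538)),('w2',.9247,(407.145,-364.69,124.538))]:
    T=np.load(f'pics/{f}.npz')['T'];cam=-T[:3,:3].T@T[:3,3];c,s=np.cos(y),np.sin(y);d=cam-p
    print(f,[d[0]*c+d[1]*s,d[0]*s-d[1]*c,d[2]], np.arctan2(T[1,1],T[1,0])) 
E
```

```text
w0 [np.float64(83.67115614158759), np.float64(-1.0397081794848972), np.float64(142.72252087321965)] -2.67602596734821
w1 [np.float64(83.9649284922641), np.float64(-0.08865926131567647), np.float64(143.61900736133254)] -2.2151496296285873
w2 [np.float64(82.41634068897488), np.float64(-0.1568908597949985), np.float64(142.49157232130278)] -2.2182030181164354
```

jog_arm([
  [[0,0,0],[50.5,67.5,0],1],
  [[0,0,0],[50.5,67.5,0],1],
  [[0,0,0],[50.5,67.5,0],1],
  [[0,0,0],[50.5,67.5,-50],1],
  [[0,0,0],[50.5,67.5,-85],1],
  [[0,0,0],[50.5,67.5,-97],1],
  [[0,0,0],[50.5,67.5,-97],1],
  [[0,0,0],[50.5,67.5,-97],1],
])

```text
clock: 2.25
eef_pos: [458.9, -298.7, 29.9]
ee_rot: [[0.602, 0.798, 0.003], [0.798, -0.602, -0.002], [-0.0, 0.003, -1.0]]
ft_force: [0.2, -1.1, 0.7]
grip_width: 0.999
grip_force: 0.0
```

```bash
python3 - <<'E'
from h import *
s=r.get_state();print(s['eef_pos'],s['ft_force'],'cmd 457.6 -297.2 27.5')
E
```

```text
[ 458.93667914 -298.65019639   29.90444447] [ 0.18623089 -1.05357178  0.69884008] cmd 457.6 -297.2 27.5
```

jog_arm([
  [[0,0,0],[0,0,0],0.4],
  [[0,0,0],[0,0,0],0.4],
  [[0,0,0],[0,0,0],0.4],
  [[0,0,0],[0,0,0],0.4],
  [[0,0,0],[0,0,0],0.4],
  [[0,0,0],[0,0,0],0.4],
])

```text
clock: 2.85
eef_pos: [457.6, -297.1, 27.5]
ee_rot: [[0.602, 0.798, -0.0], [0.798, -0.602, 0.0], [0.0, -0.0, -1.0]]
ft_force: [0.1, 0.2, 0.0]
grip_width: 0.54
grip_force: 0.0
```

jog_arm([
  [[0,0,0],[0,0,0],0.4],
  [[0,0,0],[0,0,0],0.4],
  [[0,0,0],[0,0,0],0.4],
  [[0,0,0],[0,0,0],0.4],
])

```text
clock: 3.25
eef_pos: [457.6, -297.1, 27.5]
ee_rot: [[0.602, 0.799, -0.0], [0.799, -0.602, 0.0], [0.0, -0.0, -1.0]]
ft_force: [-1.7, 0.1, 1.7]
grip_width: 0.523
grip_force: 30.0
```

jog_arm([
  [[0,0,0],[0,0,50],0.4],
  [[0,0,-0.81],[4,298,105.5],0.4],
  [[0,0,-0.81],[4,298,105.5],0.4],
  [[0,0,-0.81],[4,298,105.5],0.4],
  [[0,0,-0.81],[4,298,105.5],0.4],
  [[0,0,-0.81],[4,298,105.5],0.4],
  [[0,0,-0.81],[4,298,105.5],0.4],
  [[0,0,-0.81],[4,298,105.5],0.4],
  [[0,0,-0.81],[4,298,105.5],0.4],
  [[0,0,-0.81],[4,298,105.5],0.4],
])

```text
clock: 4.25
eef_pos: [461.6, 0.9, 133.0]
ee_rot: [[0.993, 0.116, 0.0], [0.116, -0.993, -0.001], [0.0, 0.001, -1.0]]
ft_force: [0.0, 0.6, -0.6]
grip_width: 0.523
grip_force: 30.0
```

jog_arm([
  [[0,0,0],[0,0,0],0.4],
  [[0,0,0],[0,0,0],0.4],
  [[0,0,0],[0,0,0],0.4],
  [[0,0,0],[0,0,0],0.4],
  [[0,0,0],[0,0,0],0.4],
])

```text
clock: 4.75
eef_pos: [461.6, 0.4, 132.9]
ee_rot: [[0.994, 0.114, -0.0], [0.114, -0.994, 0.0], [-0.0, -0.0, -1.0]]
ft_force: [0.7, 1.3, -1.1]
grip_width: 0.524
grip_force: 30.0
```

```bash
python3 - <<'E'
from h import *
snap('wrist','w3');s=r.get_state();R=np.array(s['ee_rot']);T=np.load('pics/w3.npz')['T'];print(s['clock'],s['eef_pos'],np.arctan2(R[1,0],R[0,0]),R.T@(-T[:3,:3].T@T[:3,3]-s['eef_pos']),s['grip_width'])
big('w3','w3b',155,15,355,215,3)
E
```

```text
4.8 [461.66297645   0.51230039 133.0067003 ] 0.1142441439742489 [  83.24051267   -1.15741499 -143.61221889] 0.5250472641433018
```

View pics/w3b.png

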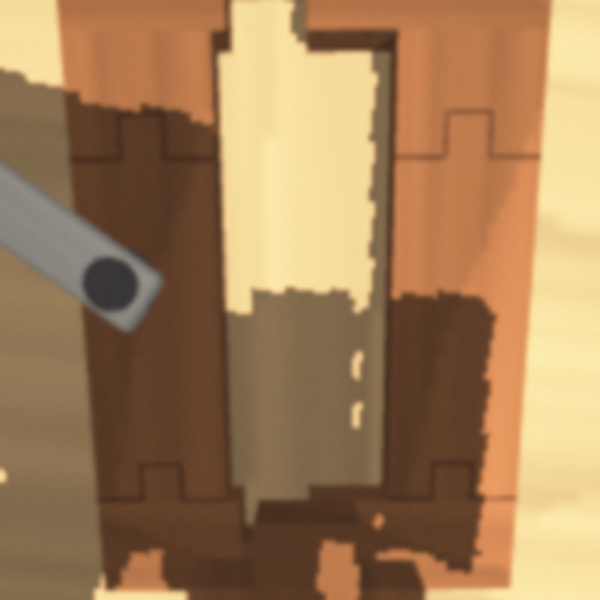

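The gap, keeper pivot at (110,284) and panel edges are clear. The far top corners of the gap are at (212,30) and (397,30), and the panel's near corners at about (107,588) and (511,588). I'll fit the panel pose to these.

```bash
python3 - <<'E'
from h import *
from scipy.optimize import least_squares
O=[((63,24.5,30),(212,30)),((63,-24.5,30),(397,30)),((-92,64,30),(106,589)),((-92,-64,30),(511,589)),((0,52,42),(110,284)),((63,20.5,30),(230,30)),((63,-.5,30),(306,30))]
def world(q,p):
    c,s=np.cos(q[2]),np.sin(q[2]);return (q[0]+c*p[0]-s*p[1],q[1]+s*p[0]+c*p[1],p[2])
def cp(q,p): return (px('w3',world(q,p))-(155,15))*3+1
f=lambda q:np.ravel([cp(q,p)-np.array(u) for p,u in O])
s=least_squares(f,[546,11,.115]);print(s.x,f(s.x).reshape(-1,2).round(1))
for p in[(63,24.5,8),(63,-24.5,8),(-63,-24.5,8),(-63,-24.5,30),(-63,24.5,30),(-63,-.5,8),(-76.5,20.5,30)]:print(p,cp(s.x,p).round())
print('gaps',world(s.x,(-31.5,0,8)),world(s.x,(31.5,0,8)),world(s.x,(0,52,42)))
E
```

```text
[5.46282315e+02 1.09861064e+01 1.18325035e-01] [[-1.2 -0.9]
 [ 3.2 -1.9]
 [-2.4  4.1]
 [ 0.4  2.5]
 [ 2.   1. ]
 [-3.8 -1. ]
 [ 1.4 -1.4]]
(63, 24.5, 8) [219.  52.]
(63, -24.5, 8) [392.  52.]
(-63, -24.5, 8) [382. 486.]
(-63, -24.5, 30) [388. 502.]
(-63, 24.5, 30) [226. 503.]
(-63, -0.5, 8) [308. 486.]
(-76.5, 20.5, 30) [241. 545.]
gaps (np.float64(515.0025708251401), np.float64(7.267559121521739), 8) (np.float64(577.562059510074), np.float64(14.704653680529379), 8) (np.float64(540.1437609284261), np.float64(62.62250976001866), 42)
```

jog_arm([
  [[0,0,0.004],[53.6,6.5,-30],0.4],
  [[0,0,0.004],[53.6,6.5,-60],0.4],
  [[0,0,0.004],[53.6,6.5,-60],0.4],
  [[0,0,0.004],[53.6,6.5,-68],0.4],
  [[0,0,0.004],[53.6,6.5,-72],0.4],
  [[0,0,0.004],[53.6,6.5,-75],0.4],
  [[0,0,0.004],[53.6,6.5,-77],0.4],
  [[0,0,0.004],[53.6,6.5,-77],0.4],
])

```text
clock: 5.6
eef_pos: [515.4, 7.2, 56.6]
ee_rot: [[0.993, 0.118, 0.001], [0.118, -0.993, -0.0], [0.001, 0.0, -1.0]]
ft_force: [0.3, -1.0, -0.2]
grip_width: 0.524
grip_force: 30.0
```

jog_arm([
  [[0,0,0],[0,0,-2],0.4],
  [[0,0,0],[0,0,-4],0.4],
  [[0,0,0],[0,0,-4],0.4],
  [[0,0,0],[0,0,-4],0.4],
])

```text
clock: 6.0
eef_pos: [515.2, 7.3, 52.0]
ee_rot: [[0.993, 0.119, -0.0], [0.119, -0.993, -0.0], [-0.0, 0.0, -1.0]]
ft_force: [0.5, -0.0, -1.1]
grip_width: 0.523
grip_force: 30.0
```

jog_arm([
  [[0,0,0],[0,0,-3.5],0.4],
  [[0,0,0],[0,0,-3.5],0.4],
  [[0,0,0],[0,0,-3.5],0.65],
  [[0,0,0],[0,0,-3.5],0.65],
  [[0,0,0],[0,0,-3.5],0.65],
  [[0,0,0],[0,0,-3.5],0.65],
  [[0,0,0],[0,0,-3.5],0.65],
])

```text
clock: 6.7
eef_pos: [515.3, 7.3, 48.6]
ee_rot: [[0.993, 0.119, 0.0], [0.119, -0.993, 0.0], [0.0, -0.0, -1.0]]
ft_force: [0.1, 0.7, -0.2]
grip_width: 0.648
grip_force: 0.0
```

jog_arm([
  [[0,0,0],[0,0,40],0.65],
  [[0,0,0],[-30,-3,75],1],
  [[0,0,0],[-53.6,-6.5,84.5],1],
  [[0,0,0],[-53.6,-6.5,84.5],1],
  [[0,0,0],[-53.6,-6.5,84.5],1],
  [[0,0,0],[-53.6,-6.5,84.5],1],
  [[0,0,0],[-53.6,-6.5,84.5],1],
  [[0,0,0],[-53.6,-6.5,84.5],1],
])

```text
clock: 7.5
eef_pos: [461.6, 0.9, 132.3]
ee_rot: [[0.993, 0.119, -0.001], [0.119, -0.993, 0.0], [-0.001, -0.0, -1.0]]
ft_force: [-0.2, -0.3, 0.3]
grip_width: 0.996
grip_force: 0.0
```

```bash
python3 - <<'E'
from h import *
snap('wrist','w4');print(r.get_state()['clock'])
E
```

```text
7.55
```

jog_arm([
  [[0,0,0.05],[-54,225,-8.5],1],
  [[0,0,0.05],[-54,225,-8.5],1],
  [[0,0,0.05],[-54,225,-8.5],1],
  [[0,0,0.05],[-54,225,-8.5],1],
  [[0,0,0.05],[-54,225,-8.5],1],
  [[0,0,0.05],[-54,225,-8.5],1],
  [[0,0,0.05],[-54,225,-8.5],1],
  [[0,0,0.05],[-54,225,-8.5],1],
  [[0,0,0.05],[-54,225,-8.5],1],
  [[0,0,0.05],[-54,225,-8.5],1],
])

```text
clock: 8.55
eef_pos: [408.1, 224.8, 124.6]
ee_rot: [[0.986, 0.166, 0.0], [0.166, -0.986, -0.0], [0.0, 0.0, -1.0]]
ft_force: [0.2, 0.5, 0.4]
grip_width: 0.997
grip_force: 0.0
```

```bash
python3 - <<'E'
from h import *
snap('wrist','w5');s=r.get_state();R=np.array(s['ee_rot']);print(s['clock'],s['eef_pos'],np.arctan2(R[1,0],R[0,0]))
f=lambda n,x0,y0,x1,y1,k:cv2.resize(cv2.imread(f'pics/{n}.png')[y0:y1,x0:x1],None,fx=k,fy=k,interpolation=cv2.INTER_CUBIC)
# left: w5 origin (200,40), x3.  right: w4 origin (190,15)
cv2.imwrite('pics/c5.png',np.hstack([f('w5',200,30,320,230,3)[:600],f('w4',190,15,320,215,3)]))
E
```

```text
8.6 [408.05120834 224.97393214 124.59346377] 0.16703832011538403
```

View pics/c5.png

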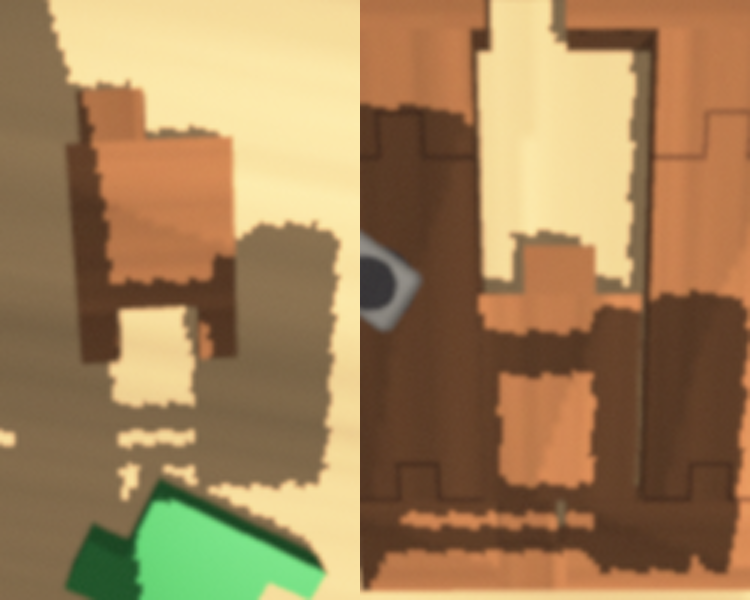

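Right panel: the two-tab piece is down in the gap, tab at (558,270) and front edge at y≈293. Left panel: the notched piece has corners (66,146), (232,136), (236,356) and (83,362). The green decoy is behind it, clear of the fingers.

```bash
python3 - <<'E'
from h import *
c=rect('w5',[(66,146),(232,136),(236,356),(83,362)],22,3,200,30)
q=(546.28,10.99,.1183)
def world(p):
    c,s=np.cos(q[2]),np.sin(q[2]);return (q[0]+c*p[0]-s*p[1],q[1]+s*p[0]+c*p[1],p[2])
for p in[(-1.5,23,30),(-1.5,-23,30),(11.5,10,30),(11.5,-10,30),(-1.5,-23,40)]:print(p,((px('w4',world(p))-(190,15))*3+1+(360,0)).round())
E
```

```text
c [487.5 243.9] L,W 58.8 45.0 yaw 0.2121 0.2141
(-1.5, 23, 30) [483. 290.]
(-1.5, -23, 30) [647. 290.]
(11.5, 10, 30) [529. 241.]
(11.5, -10, 30) [601. 241.]
(-1.5, -23, 40) [650. 290.]
```

jog_arm([
  [[0,0,0.044],[79.9,18.1,0],1],
  [[0,0,0.044],[79.9,18.1,0],1],
  [[0,0,0.044],[79.9,18.1,0],1],
  [[0,0,0.044],[79.9,18.1,-50],1],
  [[0,0,0.044],[79.9,18.1,-85],1],
  [[0,0,0.044],[79.9,18.1,-97],1],
  [[0,0,0.044],[79.9,18.1,-97],1],
  [[0,0,0.044],[79.9,18.1,-97],1],
  [[0,0,0.044],[79.9,18.1,-97],1],
  [[0,0,0.044],[79.9,18.1,-97],1],
])

```text
clock: 9.6
eef_pos: [489.1, 244.5, 29.6]
ee_rot: [[0.977, 0.211, 0.003], [0.211, -0.977, 0.001], [0.004, -0.0, -1.0]]
ft_force: [1.0, -0.2, 0.4]
grip_width: 0.999
grip_force: 0.0
```

jog_arm([
  [[0,0,0],[0,0,0],0.4],
  [[0,0,0],[0,0,0],0.4],
  [[0,0,0],[0,0,0],0.4],
  [[0,0,0],[0,0,0],0.4],
  [[0,0,0],[0,0,0],0.4],
  [[0,0,0],[0,0,0],0.4],
  [[0,0,0],[0,0,0],0.4],
  [[0,0,0],[0,0,0],0.4],
  [[0,0,0],[0,0,0],0.4],
])

```text
clock: 10.5
eef_pos: [487.5, 243.9, 27.5]
ee_rot: [[0.977, 0.211, -0.0], [0.211, -0.977, -0.0], [-0.0, -0.0, -1.0]]
ft_force: [-0.2, 0.7, -0.2]
grip_width: 0.525
grip_force: 30.0
```

jog_arm([
  [[0,0,0],[0,0,50],0.4],
  [[0,0,-0.094],[20,-40,95],0.4],
  [[0,0,-0.094],[90.7,-229.9,105],0.4],
  [[0,0,-0.094],[90.7,-229.9,105],0.4],
  [[0,0,-0.094],[90.7,-229.9,105],0.4],
  [[0,0,-0.094],[90.7,-229.9,105],0.4],
  [[0,0,-0.094],[90.7,-229.9,105],0.4],
  [[0,0,-0.094],[90.7,-229.9,105],0.4],
  [[0,0,-0.094],[90.7,-229.9,70],0.4],
  [[0,0,-0.094],[90.7,-229.9,45],0.4],
])

```text
clock: 11.5
eef_pos: [577.4, 15.7, 71.3]
ee_rot: [[0.993, 0.119, -0.001], [0.119, -0.993, 0.001], [-0.0, -0.001, -1.0]]
ft_force: [-0.7, -0.6, -1.4]
grip_width: 0.522
grip_force: 30.0
```

jog_arm([
  [[0,0,0],[0,0,0],0.4],
  [[0,0,0],[0,0,0],0.4],
  [[0,0,0],[0,0,0],0.4],
  [[0,0,0],[0,0,-5],0.4],
  [[0,0,0],[0,0,-9],0.4],
  [[0,0,0],[0,0,-13],0.4],
  [[0,0,0],[0,0,-16],0.4],
  [[0,0,0],[0,0,-16],0.4],
  [[0,0,0],[0,0,-16],0.4],
])

```text
clock: 12.4
eef_pos: [578.2, 14.0, 56.4]
ee_rot: [[0.993, 0.118, -0.0], [0.118, -0.993, 0.0], [-0.0, -0.0, -1.0]]
ft_force: [0.1, 0.3, -0.5]
grip_width: 0.522
grip_force: 30.0
```

Piece bottom is at about 29 mm. I'll go on in.

jog_arm([
  [[0,0,0],[0,0,-2],0.4],
  [[0,0,0],[0,0,-4],0.4],
  [[0,0,0],[0,0,-6],0.4],
  [[0,0,0],[0,0,-8],0.4],
  [[0,0,0],[0,0,-8],0.4],
])

```text
clock: 12.9
eef_pos: [577.9, 14.0, 48.1]
ee_rot: [[0.993, 0.118, -0.001], [0.118, -0.993, 0.0], [-0.001, -0.0, -1.0]]
ft_force: [-0.4, -0.3, -1.2]
grip_width: 0.526
grip_force: 30.0
```

jog_arm([
  [[0,0,0],[0,0,0],0.65],
  [[0,0,0],[0,0,0],0.65],
  [[0,0,0],[0,0,0],0.65],
  [[0,0,0],[0,0,0],0.65],
  [[0,0,0],[0,0,40],0.65],
  [[0,0,0],[-40,-5,75],0.65],
  [[0,0,0],[-116.6,-13.2,84.5],0],
  [[0,0,0],[-116.6,-13.2,84.5],0],
  [[0,0,0],[-116.6,-13.2,84.5],0],
  [[0,0,0],[-116.6,-13.2,84.5],0],
])

```text
clock: 13.9
eef_pos: [462.0, 0.7, 133.7]
ee_rot: [[0.993, 0.118, 0.002], [0.118, -0.993, -0.0], [0.002, 0.001, -1.0]]
ft_force: [0.7, 0.4, 1.0]
grip_width: 0.372
grip_force: 0.0
```

jog_arm([
  [[0,0,0],[0,0,0],0],
  [[0,0,0],[0,0,0],0],
  [[0,0,0],[0,0,0],0],
  [[0,0,0],[0,0,0],0],
  [[0,0,0],[0,0,0],0],
])

```text
clock: 14.4
eef_pos: [461.7, 0.9, 132.8]
ee_rot: [[0.993, 0.119, -0.001], [0.119, -0.993, 0.0], [-0.001, -0.0, -1.0]]
ft_force: [-0.5, 1.6, 0.4]
grip_width: 0.016
grip_force: 0.0
```

```bash
python3 - <<'E'
from h import *
snap('wrist','w6');snap('side','side6');s=r.get_state();print(s['clock'],s['eef_pos'],s['grip_width'])
f=lambda n,x0,y0,x1,y1,k:cv2.resize(cv2.imread(f'pics/{n}.png')[y0:y1,x0:x1],None,fx=k,fy=k,interpolation=cv2.INTER_CUBIC)
cv2.imwrite('pics/c6.png',np.hstack([f('w6',125,0,325,200,3)[:,100:],f('side6',180,160,255,310,4)]))
E
```

```text
14.5 [461.69096647   0.8535636  132.88187689] 0.006084174395691035
```

View pics/c6.png

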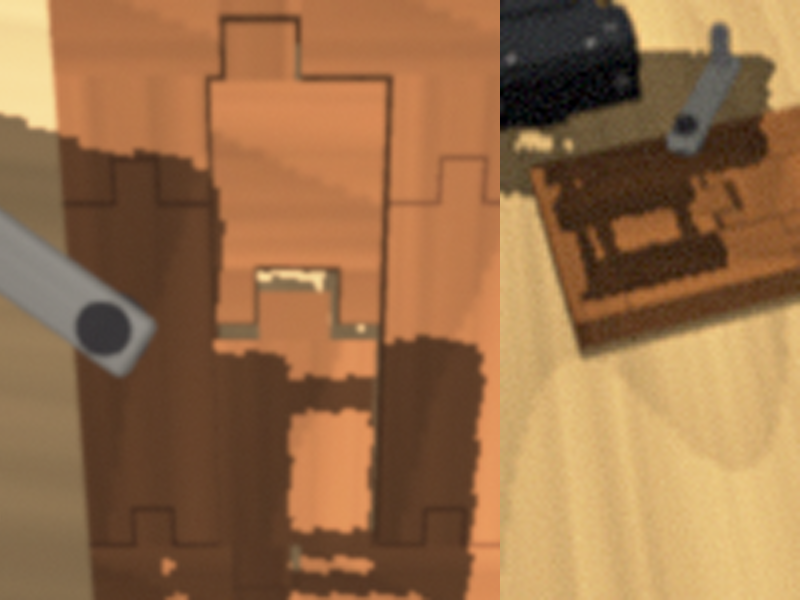

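Both pieces are in and look flush: the notched one on top with its tab in the slot at (258,50), and the two-tab one's tab in the notch at (295,300). The keeper bar points up and to the left from its pivot at (103,327). The post top in the side view is at crop (720,28). Next I'll cross-check the post and plan the arc.

```bash
python3 - <<'E'
from h import *
P=np.array([540.2,61.8])
print('side px obs (235,167)')
for a in(.95,1.045,1.15): print(a,px('side6',(*(P+62*np.array([np.cos(a),np.sin(a)])),70)).round(1))
s=r.get_state();print(s['q'])
st=P+62*np.array([np.cos(1.045),np.sin(1.045)]);print('start',st,'from cmd 461.645,0.81')
for i in range(0,22):
    a=1.045+(-1.4525-1.045)*i/20; d=P+62*np.array([np.cos(a),np.sin(a)])-st;print(i,round(a,3),d.round(1))
E
```

```text
side px obs (235,167)
0.95 [237.  166.9]
1.045 [234.7 166.4]
1.15 [232.2 166. ]
[-1.69241047e-01 -6.83686248e-02  2.04256958e+00  1.98886208e-05
  1.16768873e+00  1.28266582e+00]
start [571.31791943 115.42532135] from cmd 461.645,0.81
0 1.045 [0. 0.]
1 0.92 [ 6.4 -4.3]
2 0.795 [12.3 -9.4]
3 0.67 [ 17.5 -15.1]
4 0.545 [ 21.9 -21.5]
5 0.421 [ 25.5 -28.3]
6 0.296 [ 28.2 -35.6]
7 0.171 [ 30.  -43.1]
8 0.046 [ 30.8 -50.8]
9 -0.079 [ 30.7 -58.5]
10 -0.204 [ 29.6 -66.2]
11 -0.329 [ 27.6 -73.6]
12 -0.453 [ 24.6 -80.8]
13 -0.578 [ 20.8 -87.5]
14 -0.703 [ 16.2 -93.7]
15 -0.828 [ 10.8 -99.3]
16 -0.953 [   4.8 -104.2]
17 -1.078 [  -1.8 -108.2]
18 -1.203 [  -8.8 -111.5]
19 -1.328 [ -16.2 -113.8]
20 -1.452 [ -23.8 -115.2]
21 -1.577 [ -31.5 -115.6]
```

jog_arm([
  [[0,0,0.88],[109.7,114.6,0],0.5],
  [[0,0,0.88],[109.7,114.6,0],0.5],
  [[0,0,0.88],[109.7,114.6,0],0.5],
  [[0,0,0.88],[109.7,114.6,0],0.5],
  [[0,0,0.88],[109.7,114.6,0],0.5],
  [[0,0,0.88],[109.7,114.6,0],0.5],
  [[0,0,0.88],[109.7,114.6,0],0.5],
  [[0,0,0.88],[109.7,114.6,0],0.5],
  [[0,0,0.88],[109.7,114.6,0],0.5],
  [[0,0,0.88],[109.7,114.6,-30],0.5],
])

```text
clock: 15.5
eef_pos: [575.3, 115.5, 107.5]
ee_rot: [[0.543, 0.84, 0.01], [0.84, -0.543, 0.001], [0.006, 0.008, -1.0]]
ft_force: [1.1, 0.5, 0.0]
grip_width: 0.499
grip_force: 0.0
```

```bash
python3 - <<'E'
from h import *
snap('wrist','w7');s=r.get_state();print(s['clock'],s['eef_pos'],s['grip_width'])
print('post px',px('w7',(571.3,115.4,70)),px('w7',(571.3,115.4,42)))
big('w7','w7b',0,0,512,384,1.5625)
E
```

```text
15.55 [570.09431824 115.07482991  99.51192457] 0.49912191448471577
post px [251.2179013  238.94029651] [251.56962885 224.09312545]
```

View pics/w7b.png

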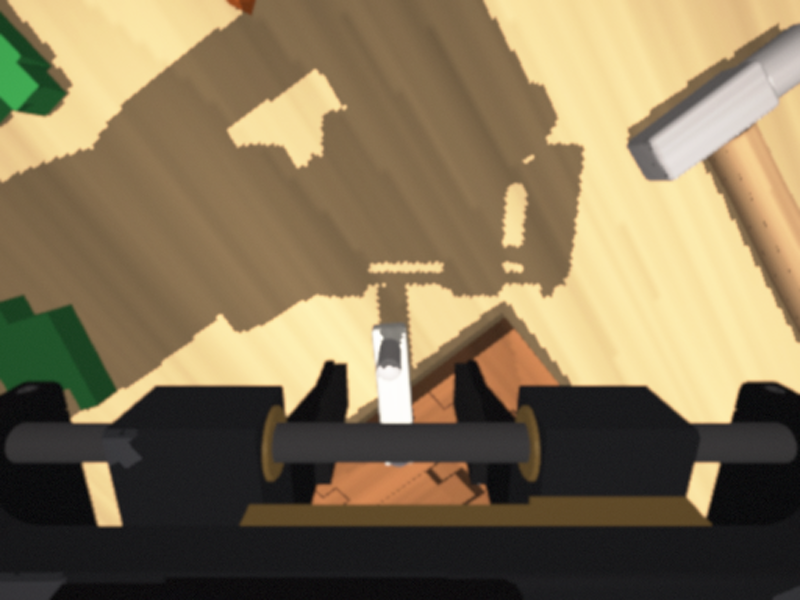

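The post top at (390,371) lies between the fingers, as predicted (392,373). I'll go down and cage it.

jog_arm([
  [[0,0,0],[0,0,-20],0.5],
  [[0,0,0],[0,0,-40],0.5],
  [[0,0,0],[0,0,-40],0.5],
  [[0,0,0],[0,0,-40],0.5],
  [[0,0,0],[0,0,-40],0.23],
  [[0,0,0],[0,0,-40],0.23],
  [[0,0,0],[0,0,-40],0.23],
  [[0,0,0],[0,0,-40],0.23],
  [[0,0,0],[0,0,-40],0.23],
])

```text
clock: 16.45
eef_pos: [571.5, 115.5, 63.4]
ee_rot: [[0.541, 0.841, 0.0], [0.841, -0.541, 0.0], [0.0, 0.0, -1.0]]
ft_force: [-0.8, 0.1, -0.5]
grip_width: 0.241
grip_force: 0.0
```

jog_arm([
  [[0,0,-0.1],[6.4,-4.3,0],0.23],
  [[0,0,-0.2],[12.3,-9.4,0],0.23],
  [[0,0,-0.3],[17.5,-15.1,0],0.23],
  [[0,0,-0.4],[21.9,-21.5,0],0.23],
  [[0,0,-0.5],[25.5,-28.3,0],0.23],
  [[0,0,-0.6],[28.2,-35.6,0],0.23],
  [[0,0,-0.7],[30,-43.1,0],0.23],
  [[0,0,-0.8],[30.8,-50.8,0],0.23],
  [[0,0,-0.9],[30.7,-58.5,0],0.23],
  [[0,0,-1.0],[29.6,-66.2,0],0.23],
])

```text
clock: 17.45
eef_pos: [601.4, 49.4, 63.2]
ee_rot: [[1.0, -0.005, 0.001], [-0.005, -1.0, 0.001], [0.001, -0.001, -1.0]]
ft_force: [0.0, 1.2, -0.2]
grip_width: 0.234
grip_force: 0.8
```

jog_arm([
  [[0,0,-0.1],[-2,-7.4,0],0.23],
  [[0,0,-0.2],[-5,-14.6,0],0.23],
  [[0,0,-0.3],[-8.8,-21.3,0],0.23],
  [[0,0,-0.4],[-13.4,-27.5,0],0.23],
  [[0,0,-0.5],[-18.8,-33.1,0],0.23],
  [[0,0,-0.6],[-24.8,-38,0],0.23],
  [[0,0,-0.7],[-31.4,-42,0],0.23],
  [[0,0,-0.8],[-38.4,-45.3,0],0.23],
  [[0,0,-0.9],[-45.8,-47.6,0],0.23],
  [[0,0,-1.0],[-49,-48.3,0],0.23],
])

```text
clock: 18.45
eef_pos: [552.0, 0.8, 63.4]
ee_rot: [[0.535, -0.845, 0.001], [-0.845, -0.535, 0.0], [0.0, -0.001, -1.0]]
ft_force: [0.9, 1.5, -0.1]
grip_width: 0.231
grip_force: 0.7
```

jog_arm([
  [[0,0,0],[-2,-0.3,0],0.23],
  [[0,0,0],[-4,-0.6,0],0.23],
  [[0,0,0],[-6,-0.9,0],0.23],
  [[0,0,0],[-6,-0.9,0],0.23],
  [[0,0,0],[-6,-0.9,0],0.23],
])

```text
clock: 18.95
eef_pos: [545.8, 0.1, 62.9]
ee_rot: [[0.54, -0.842, -0.0], [-0.842, -0.54, 0.0], [-0.0, 0.0, -1.0]]
ft_force: [0.1, 0.6, 0.5]
grip_width: 0.229
grip_force: 0.1
```

jog_arm([
  [[0,0,0],[-1,0,0],0.23],
  [[0,0,0],[-2,0,0],0.23],
  [[0,0,0],[-2,0,0],0.23],
  [[0,0,0],[-2,0,0],0.23],
])

```text
clock: 19.35
eef_pos: [543.8, -0.0, 63.0]
ee_rot: [[0.539, -0.842, -0.0], [-0.842, -0.539, 0.0], [-0.0, 0.0, -1.0]]
ft_force: [0.4, 0.3, -0.9]
grip_width: 0.23
grip_force: 0.2
```

jog_arm([
  [[0,0,0],[-0.7,0,0],0.23],
  [[0,0,0],[-1.4,0,0],0.23],
  [[0,0,0],[-1.4,0,0],0.23],
  [[0,0,0],[-1.4,0,0],0.23],
])

```text
clock: 19.75
eef_pos: [542.5, 0.0, 63.0]
ee_rot: [[0.539, -0.842, -0.0], [-0.842, -0.539, 0.0], [-0.0, 0.0, -1.0]]
ft_force: [0.3, 1.2, -0.9]
grip_width: 0.232
grip_force: 0.2
```

jog_arm([
  [[0,0,0],[-0.7,0,0],0.23],
  [[0,0,0],[-1.4,0,0],0.23],
  [[0,0,0],[-1.4,0,0],0.23],
  [[0,0,0],[-1.4,0,0],0.23],
])

```text
clock: 20.15
eef_pos: [541.7, -0.0, 63.2]
ee_rot: [[0.539, -0.842, 0.001], [-0.842, -0.539, -0.0], [0.001, -0.001, -1.0]]
ft_force: [4.4, -0.1, -2.9]
grip_width: 0.226
grip_force: 2.1
```

Contact with the stop shows at about 4 N. One small firm push, then open and lift clear.

jog_arm([
  [[0,0,0],[-0.6,0,0],0.23],
  [[0,0,0],[-0.6,0,0],0.23],
  [[0,0,0],[-0.6,0,0],0.23],
])

```text
clock: 20.45
eef_pos: [541.5, 0.0, 63.3]
ee_rot: [[0.539, -0.842, 0.002], [-0.842, -0.539, 0.0], [0.001, -0.002, -1.0]]
ft_force: [7.3, 0.7, -3.9]
grip_width: 0.231
grip_force: 3.0
```

jog_arm([
  [[0,0,0],[3,0,0],0.5],
  [[0,0,0],[3,0,0],0.5],
  [[0,0,0],[3,0,0],0.5],
  [[0,0,0],[3,0,0],0.5],
  [[0,0,0],[3,0,40],0.5],
  [[0,0,0],[3,0,90],0.5],
  [[0,0,0],[-60,-60,120],0.5],
  [[0,0,0],[-100,-100,120],0.5],
  [[0,0,0],[-120,-120,120],0.5],
  [[0,0,0],[-120,-120,120],0.5],
])

```text
clock: 21.45
eef_pos: [418.3, -121.6, 183.4]
ee_rot: [[0.538, -0.843, -0.0], [-0.843, -0.538, -0.001], [0.001, 0.001, -1.0]]
ft_force: [-0.3, -0.8, 0.2]
grip_width: 0.5
grip_force: 0.0
```

```bash
python3 - <<'E'
from h import *
snap('top','t8');snap('side','s8');print(r.get_state()['clock'])
f=lambda n,x0,y0,x1,y1,k:cv2.resize(cv2.imread(f'pics/{n}.png')[y0:y1,x0:x1],None,fx=k,fy=k,interpolation=cv2.INTER_CUBIC)
cv2.imwrite('pics/c8.png',np.hstack([f('t8',220,160,295,250,5),f('s8',180,165,285,255,4)[:450] if 0 else cv2.resize(cv2.imread('pics/s8.png')[165:255,180:265],(425,450),interpolation=cv2.INTER_CUBIC)]))
P=(540.2,61.8)
for a in(-1.4525,-1.35,-1.25):print(a,(np.array(px('t8',(P[0]+62*np.cos(a),P[1]+62*np.sin(a),70)))-(220,160))*5,(px('s8',(P[0]+62*np.cos(a),P[1]+62*np.sin(a),70))-(180,165))*5+(375,0))
E
```

```text
21.55
-1.4525 [208.76416219 224.31573132] [636.90456627 172.76630148]
-1.35 [206.53809359 213.37130768] [650.79166995 169.01760023]
-1.25 [203.30039638 202.9738211 ] [663.74400083 164.49809886]
```

View pics/c8.png

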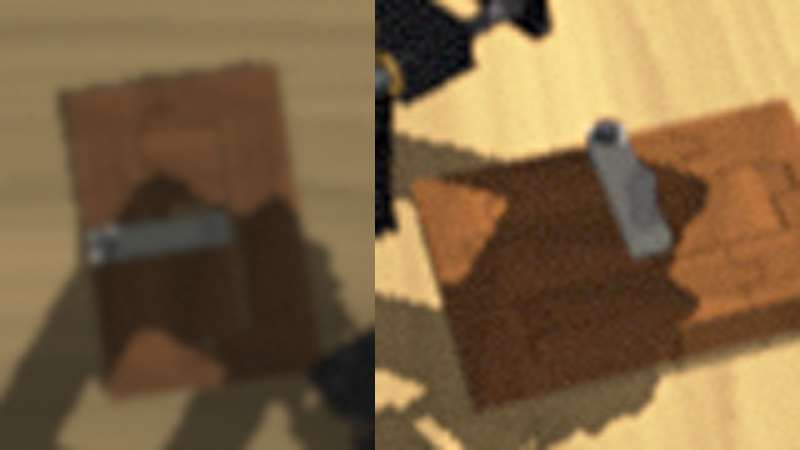

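The bar runs from (105,243) to (232,225), parallel to the panel's end edge and across the joint. It is shut on its stop, both pieces are flush under it, and the arm is clear.

```bash
python3 -c "
from plant import r
print(r.job_done())"
```

```text
the job is handed in; nothing more can be done
None
```

The panel is finished and handed in at about 21.6 s of the 72 s: the last pictures show both pieces in the gap, apparently flush, and the keeper bar shut across their joint (it met its stop at about 7 N); the glue bottle, tape measure and hammer were never touched.

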